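# Put away the shoe-care supplies by kind

### The arm

A 6-joint arm with a two-finger parallel gripper is mounted at the origin on the work surface. World frame = base frame: x ahead of the robot, y to its left, z up, the work surface at z = 0. Lengths are in m, angles in rad, forces in N, time in s.
With the tool pointing down it reaches from about 0.3 to 0.95 m from the base axis. Payload 3.1 kg.
Tool frame: the origin (TCP) lies at the very end of the fingers, on their centre line; the grasp point (between the pads) lies 19 mm behind it (env.grip_point_offset is the distance from the TCP to the grasp point, in m); z points along the fingers, y is the line along which they close (so a half turn about z gives the same grasp; the last joint's range is limited). The gripper opens to 85 mm and grips with 20 to 120 N. Pads are 22 mm wide; open, the fingers measure 114 mm over their backs; the gripper's body (76 mm by 85 mm) begins 54 mm behind the grasp point. The pads swing forward as they close: fully open they stand 13 mm farther back than shut.
Start: joints at [-1.351, 0.308, 1.634, -0, 1.2, -0.07], TCP at [0.179, -0.599, 0.231] pointing down, gripper open.
Joint ranges: [-3.06, 3.06], [-0.79, 1.96], [0.05, 2.63], [-1.19, 4.34], [0.05, 2.64], [-2.94, 2.94]. Speed limits (rad/s): [2.79, 2.79, 3.14, 3.14, 3.14, 3.14].

### API

Orientations are given as [roll, pitch, yaw] about the fixed x, y, z axes, in that order (R = Rz(yaw) Ry(pitch) Rx(roll)).
In Python, from cell import env, eyes gives the robot as it stands. Calls block until the motion is done:
- env.movep(position, orientation): joint-space move of the TCP to a pose.
- env.line_to(position, ori=None, speed=0.15, until_force=None): straight line of the TCP; ori=None keeps the orientation; speed is the mean speed in m/s. With until_force (N) it stops when the force on the tool has changed by that much, and returns True; else False.
- env.goto_joints(angles): joint-space move.
- env.move_gripper(opening, effort=None): opening from 0.0 (shut) to 1.0 (fully open); effort is the grip in N (None keeps the last); returns when the fingers have stopped.
- env.hold(seconds).
- env.ik(position, orientation): joint angles nearest the present ones, or None.
- env.read_state(): the state.
- eyes.get_image(name): name is "scene" or "top" or "wrist"; returns a dict with "image" (384x512x3 uint8, red, green, blue), "vfov" (degrees; the focal length in pixels is half the picture's height over the tangent of half this angle, whatever the lens; pixels are square), "cx", "cy" (the principal point, pixels), "rvec" (rotation vector, rad) and "tvec" (3), from world to camera coordinates, as OpenCV has them. Camera axes: x right, y down, z forward; pixel columns grow to the right and rows downward; lengths in m; the calibration is good to about 2 mm. A picture is of the moment at which its call begins. There is no depth.
A pose or a line that the arm cannot do raises env.Unreachable and nothing moves.
- env.finish_job(): hands the job in; it is judged then, once.
The state is a dict: "t": time; "q": joint angles; "joint_velocities": joint speeds; "effort": joint torques, N m; "ee_pos": TCP position; "ee_rot": TCP orientation; "wrist_force": force on the tool from outside, world axes, zero at the start; "ft_torque": the same for the moment, N m; "width": opening from 0.0 (shut) to 1.0 (fully open); "finger_force": force on a finger pad.
Only numpy, scipy, OpenCV 4.12 (cv2) and the standard library are available. Lean on these libraries where they do the work, as an engineer would, in place of code of your own. Each camera call takes 0.05 s, during which the arm holds its last target. There are 200 camera calls.

### The job

The shoes are done, so clear the bench: put the loose cream jar, polish tin and shoe brush each into the free bay of the tray that already holds one of its kind, flat on the tray floor, the jar and tin upright and the brush bristles down. Nest the mixing cups upside down over the smallest one, which stays where it stands on its cork mat: first the medium cup, then the large one, each pushed or let fully down. Set the glass jar down gently, never drop it.

Things in the scene. Friction and masses are not known exactly. Their poses are not given: they have to be found in the camera images.
- jar: Shoe-cream jar standing on the bench on the robot's side of the trays: glass with pale cream, black screw cap; upright cylinder, diameter 52 mm, height 48 mm, about 0.15 kg. Origin: centre of its underside, z up to the cap. (A like jar stands in the jar tray and more on the stepped rack along the back edge; those stay there.)
- tin: Flat round polish tin, bare metal, standing on the bench on the robot's side of the trays, lid up: diameter 64 mm, height 24 mm, about 0.09 kg. Origin: centre of its underside, z up. (A like tin lies in the tin tray; more on the back rack.)
- brush: Shoe brush on the bench on the robot's side of the trays, bristles down: oval wooden back 110 mm long, 44 mm wide, occupying heights 24 to 40 mm, over a dark bristle block 103 x 37 mm, heights 0 to 24 mm (rigid); about 0.11 kg. Origin: centre of the underside of the bristles, x along its length, z up to the back. (A like brush with pale bristles and pale wood lies in the brush tray.)
- medium_cup: The middle-sized of three white plastic tapered mixing cups, upside down: open rim (outer dia 60 mm) below, closed foot (outer dia 47) on top, 58 mm high; hollow up to 55 mm (inner dia 55 at the rim, 42.5 at the top). Origin: centre of the rim plane, z up to the foot. Starts on the bench; about 0.04 kg.
- large_cup: The largest of three white plastic tapered mixing cups, upside down: open rim (outer dia 74 mm) below, closed foot (outer dia 60) on top, 66 mm high; hollow up to 63 mm (inner dia 69 at the rim, 55.5 at the top). Origin: centre of the rim plane, z up to the foot. Starts on the bench; about 0.055 kg.
- small_cup: The smallest of three white plastic tapered mixing cups, upside down: open rim (outer dia 48 mm) below, closed foot (outer dia 36) on top, 50 mm high; hollow up to 47 mm (inner dia 43 at the rim, 31.5 at the top). Origin: centre of the rim plane, z up to the foot. Loose, 0.03 kg, on a fixed cork mat (dia 110, 4 thick). Each cup fits over the next smaller with 3 mm play; all rims end on the cork.
- jar_tray: Fixed low dark wooden tray, 85 (x) x 150 (y) x 18 mm high, walls 5 mm, floor 5 mm thick; a divider across the middle as high as the walls makes two bays, each 75 x 67.5 mm, centred at y = -36.25 and +36.25 mm. A jar stands loose in the -y bay; the +y bay (the robot's left) is free. Origin: centre of the underside, z up.
- tin_tray: Fixed low dark wooden tray, 95 (x) x 175 (y) x 12 mm high, walls 5 mm, floor 5 mm thick; a divider across the middle as high as the walls makes two bays, each 85 x 80 mm, centred at y = -42.5 and +42.5 mm. A tin lies loose in the -y bay; the +y bay (the robot's left) is free. Origin: centre of the underside, z up.
- brush_tray: Fixed low dark wooden tray, 155 (x) x 140 (y) x 15 mm high, walls 5 mm, floor 5 mm thick; a divider along y as high as the walls makes two lanes, each 70 (x) x 130 (y) mm, centred at x = -37.5 and +37.5 mm. A brush lies loose along y in the +x lane; the -x lane (nearer the robot) is free. Origin: centre of the underside, z up.

How it is judged:
At the end, for the whole second after the job is handed in: Jar, tin and brush flat (0.1 rad) on the floor of the free bay of their own tray, within about 12 to 15 mm of its centre. Medium cup over small, large over medium: upright, centres within 8 mm, rims level to 4 mm; small cup moved under 30 mm. All released, at rest (x of jar in the frame of jar_tray between -0.015 and 0.015 m and y of jar in the frame of jar_tray between 0.021 and 0.052 m and z of jar in the frame of jar_tray between 0.002 and 0.008 m and x of tin in the frame of tin_tray between -0.015 and 0.015 m and y of tin in the frame of tin_tray between 0.03 and 0.055 m and z of tin in the frame of tin_tray between 0.002 and 0.008 m and x of brush in the frame of brush_tray between -0.055 and -0.02 m and y of brush in the frame of brush_tray between -0.018 and 0.018 m and z of brush in the frame of brush_tray between 0.002 and 0.008 m and angle between each of jar, tin, brush, medium_cup, large_cup, small_cup's own z axis and vertical below 0.1 rad and horizontal distance between medium_cup and small_cup below 0.008 m and z of medium_cup in the frame of small_cup between -0.004 and 0.004 m and horizontal distance between large_cup and medium_cup below 0.008 m and z of large_cup in the frame of medium_cup between -0.004 and 0.004 m and distance of small_cup from where it was at the start of the episode below 0.03 m and contact force between each of jar, tin, brush, medium_cup, large_cup and the fingers below 0.05 N and linear speed of each of jar, tin, brush, medium_cup, large_cup below 0.02 m/s and angular speed of each of jar, tin, brush, medium_cup, large_cup below 0.2 rad/s); the robot touches nothing.
It fails at once if the glass jar is dropped or thrown: moving faster than 0.6 m/s while the fingers do not touch it (linear speed of jar above 0.6 m/s and contact force between jar and the fingers below 0.01 N).
It also fails if it takes over 122 s, if anything falls off the work surface, if the arm or the gripper's body presses on something with over 40 N, if the wrist force passes 120 N, or if a joint passes its speed limit or range.

## Working session

There is one attempt and no reset: what is moved stays moved. The work goes in short steps, each a Python script; the robot and the scene stay as the last script left them, time stands still between calls to the robot, and variables do not carry over. Pictures are saved under pics/ and viewed, at most 14 in all, crops included, and the job is handed in when it is done.

```bash
ls; mkdir -p pics
python3 - <<'E'
from cell import env, eyes
import cv2, numpy as np
for n in ("top","scene"):
    d=eyes.get_image(n); cv2.imwrite(f"pics/{n}0.png",cv2.resize(d["image"][:,:,::-1],None,fx=1.5,fy=1.5)); 
    R=cv2.Rodrigues(np.array(d["rvec"]))[0]; print(n,d["vfov"],d["cx"],d["cy"],R.round(3).tolist(),(-R.T@np.array(d["tvec"])).round(3))
print(env.read_state())
E
```

```text
pics
top 45.99217441741945 254.54743085296352 187.712902621304 [[-0.045, -0.999, -0.001], [-0.974, 0.044, -0.222], [0.221, -0.009, -0.975]] [0.275 0.013 1.063]
scene 49.7179118482631 260.55542300339425 198.1602270386919 [[-0.562, 0.827, -0.012], [0.585, 0.387, -0.713], [-0.585, -0.407, -0.701]] [1.067 0.393 0.716]
{'t': 0.1, 'q': array([-1.35070653e+00,  3.08945684e-01,  1.63506480e+00,  8.75602033e-06,
        1.19971130e+00, -6.97430418e-02]), 'joint_velocities': array([ 0.00027744, -0.00182139, -0.00188623,  0.00013044, -0.00026183,
       -0.00054183]), 'effort': array([-1.74645561e-04, -4.16405618e+01, -2.77644682e+01, -5.42216938e-06,
        4.02518679e-03, -2.81204734e-05]), 'ee_pos': array([ 0.17840569, -0.59821005,  0.230142  ]), 'ee_rot': array([-3.13946927e+00, -1.56504941e-04,  2.89829484e-01]), 'wrist_force': array([ 0.47332844, -0.274601  , -0.15695382]), 'ft_torque': array([ 0.01806198, -0.04713091, -0.04472631]), 'finger_force': 0.0, 'width': 0.9995102004136202}
```

View pics/top0.png

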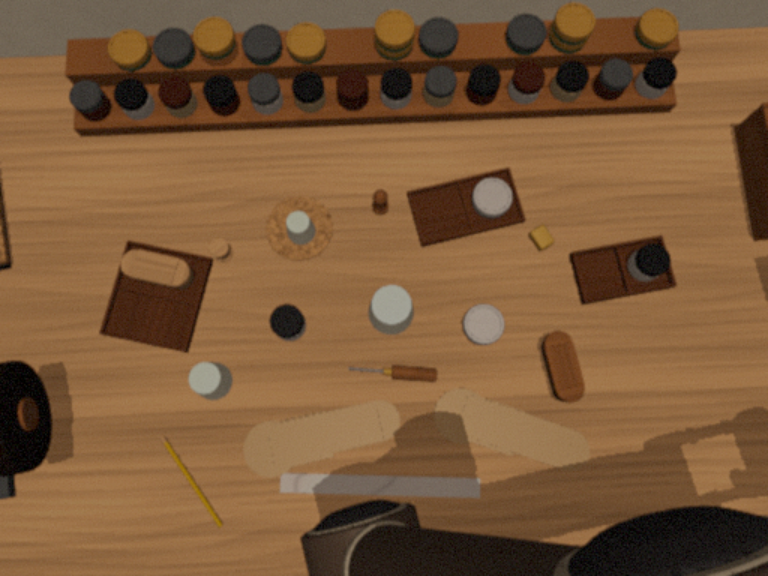

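View pics/scene0.png

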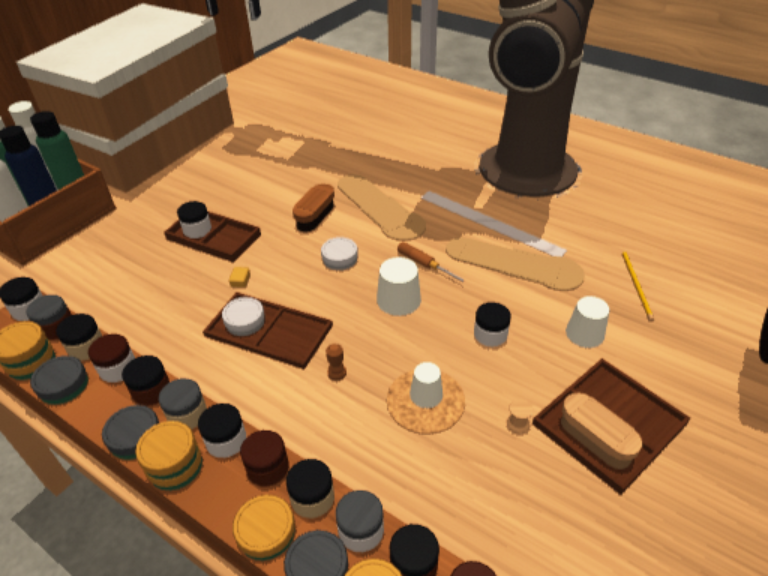

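The top view (1.5x pixels) shows the jar at (288,322), tin (485,324), brush (563,366), large cup (391,306), medium cup (205,378) and small cup on cork (298,222). The jar tray is at right (623,270), the tin tray at (466,207) and the brush tray at left (157,296). In the scene view, the free bays are clear.

```bash
cat > h.py <<'E'
from cell import env, eyes
import cv2, numpy as np
def ray(d,uv,z):
    R=cv2.Rodrigues(np.array(d["rvec"],float))[0]; C=-R.T@np.array(d["tvec"],float)
    h,_=d["image"].shape[:2]; f=h/2/np.tan(np.radians(d["vfov"])/2)
    uv=np.atleast_2d(uv).astype(float)
    v=np.c_[(uv[:,0]-d["cx"])/f,(uv[:,1]-d["cy"])/f,np.ones(len(uv))]@R
    return (C+v*((z-C[2])/v[:,2])[:,None])[:,:2]
def proj(d,p):
    h=d["image"].shape[0]; f=h/2/np.tan(np.radians(d["vfov"])/2)
    K=np.array([[f,0,d["cx"]],[0,f,d["cy"]],[0,0,1.]])
    return cv2.projectPoints(np.atleast_2d(np.array(p,float)),np.array(d["rvec"],float),np.array(d["tvec"],float),K,None)[0][:,0]
E
python3 - <<'E'
from h import *
d=eyes.get_image("top")
pts=dict(jar=((288,322),.048),tin=((485,324),.024),large=((391,306),.066),med=((205,378),.058),small=((298,222),.054),cork=((300,228),.004))
for k,(p,z) in pts.items(): print(k,ray(d,np.array(p)/1.5,z).round(4))
b=ray(d,np.array([(556,334),(571,400)])/1.5,.04); print("brush",b.round(4),b.mean(0),np.degrees(np.arctan2(*(b[0]-b[1])[::-1])))
# trays: top outline corners (far-left, far-right, near-right, near-left)
T=dict(jar=([(570,252),(662,237),(676,286),(583,303)],.018),tin=([(407,193),(511,170),(524,216),(421,244)],.012),brush=([(126,242),(213,262),(188,350),(101,333)],.015))
for k,(c,z) in T.items():
    w=ray(d,np.array(c)/1.5,z*.7); 
    e=np.linalg.norm(w-np.roll(w,-1,0),axis=1); ya=(w[0]+w[3]-w[1]-w[2]); xa=(w[0]+w[1]-w[2]-w[3])
    print(k,w.mean(0).round(4),e.round(3),"yaw from y",np.degrees(np.arctan2(-ya[0],ya[1])).round(2),"from x",np.degrees(np.arctan2(xa[1],xa[0])).round(2))
E
```

```text
jar [[0.4487 0.1482]]
tin [[ 0.4359 -0.1531]]
large [[ 0.4628 -0.0083]]
med [[0.3691 0.2701]]
small [[0.6044 0.1296]]
cork [[0.6104 0.1323]]
brush [[ 0.4132 -0.257 ]
 [ 0.3137 -0.2692]] [ 0.36346283 -0.26312313] 6.982375889261949
jar [ 0.5157 -0.3812] [0.152 0.082 0.152 0.085] yaw from y 7.36 from x 7.82
tin [ 0.6351 -0.1399] [0.177 0.082 0.175 0.09 ] yaw from y 11.82 from x 10.79
brush [0.5061 0.3597] [0.146 0.145 0.14  0.15 ] yaw from y -14.68 from x -13.9
```

```bash
cat >> h.py <<'E'
PI=np.pi
def over(xy,yawdeg,z=0.2): env.movep([xy[0],xy[1],z],[PI,0,np.radians(yawdeg)])
def look(name,marks=()):
    d=eyes.get_image("wrist"); im=d["image"][:,:,::-1].copy()
    for m in marks: 
        u=proj(d,m)[0]; cv2.drawMarker(im,tuple(int(round(x)) for x in u),(0,255,0),cv2.MARKER_CROSS,14,1)
    cv2.imwrite(f"pics/{name}.png",im); return d
E
python3 - <<'E'
from h import *
over((.363,-.263),7)
d=look("brush1",[(.363,-.263,.04),(.4132,-.257,.04),(.3137,-.2692,.04)])
print(env.read_state()["t"],env.read_state()["q"].round(2),d["vfov"])
for p,y in (((.497,.369),75.7),((.497,.369),-104.3),((.52,-.345),7),((.52,-.345),97)): print(p,y,env.ik([*p,.15],[PI,0,np.radians(y)]))
E
```

```text
1.6333 [-0.73 -0.    2.06 -0.    1.08  0.72] 68.41133811375613
(0.497, 0.369) 75.7 [ 5.68322840e-01  3.81571872e-01  1.71145895e+00 -4.44089210e-16
  1.04856183e+00  8.17904923e-01]
(0.497, 0.369) -104.3 [ 0.56832284  0.38157187  1.71145895  0.          1.04856183 -2.32368773]
(0.52, -0.345) 7 [-6.55544114e-01  3.90456714e-01  1.69889954e+00 -4.44089210e-16
  1.05223640e+00  7.93079166e-01]
(0.52, -0.345) 97 [-0.65554411  0.39045671  1.69889954  0.          1.0522364  -0.77771716]
```

View pics/brush1.png

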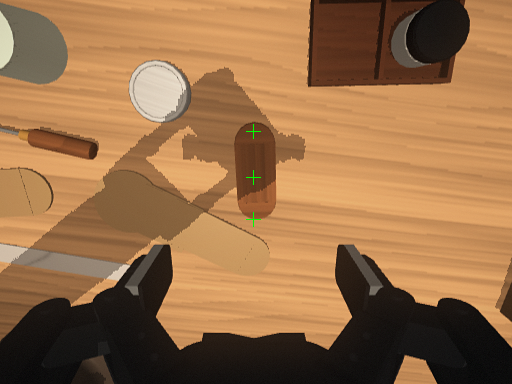

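Wrist view: the brush spans (255,122)–(255,219), with its axis on the predicted yaw. Its centre is about 5 mm farther in x than marked. Picking and placing it now.

```bash
cat >> h.py <<'E'
def pick(xy,yaw,z,effort=40,lift=.14):
    over(xy,yaw,max(z+.08,.12)); env.line_to([*xy,z],speed=.12); env.move_gripper(0.0,effort)
    s=env.read_state(); print("grip",s["width"],s["finger_force"],s["ee_pos"].round(4))
    env.line_to([*xy,lift],speed=.2); print("lifted",env.read_state()["width"])
def place(xy,yaw,z,open_=.8,via=.14,F=5,lift=.14,slow=.04,up=.05):
    over(xy,yaw,via); env.line_to([*xy,z+up],speed=.15)
    hit=env.line_to([*xy,z-.003],speed=slow,until_force=F); print("hit",hit,env.read_state()["ee_pos"].round(4),"want",z)
    env.move_gripper(open_); 
    p=env.read_state()["ee_pos"]; env.line_to([p[0],p[1],z+.06],speed=.1); env.line_to([p[0],p[1],max(lift,z+.08)],speed=.2)
    print("t",env.read_state()["t"])
E
python3 - <<'E'
from h import *
pick((.368,-.2645),7,.015)
place((.4698,.369),75.7,.021,open_=.8,up=.03)
env.move_gripper(1.0)
over((.40,.33),75,.25)
look("brush2")
E
```

```text
grip 0.506363334822715 40.458356738090515 [ 0.3685 -0.265   0.0158]
lifted 0.5115494409720863
hit True [0.469  0.3687 0.0207] want 0.021
t 9.625
```

View pics/brush2.png

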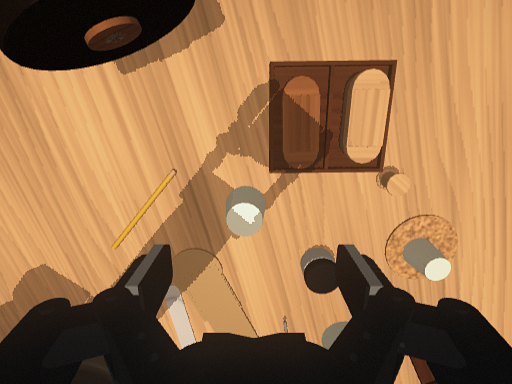

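The brush lies in its lane. The medium cup's foot is near (245,213) and the small cup's foot at (437,270). Next is one look over the cups, jar and tin.

Run:
```python
from h import *
d=eyes.get_image("wrist"); print("wrist1 med",ray(d,[(245,213)],.058),"small",ray(d,[(437,269)],.054))
over((.40,.08),0,.3)
d=look("cups1",[(.3691,.2701,.058),(.6044,.1296,.054),(.4628,-.0083,.066),(.4487,.1482,.048),(.4359,-.1531,.024),(.6351,-.1399,.012)])
im=d["image"]; g=im.min(2).astype(int)
m=((g>175)).astype(np.uint8)
n,l,s,c=cv2.connectedComponentsWithStats(m)
for i in range(1,n):
    if s[i,4]>60: print(s[i],c[i].round(1),[ray(d,[c[i]],z).round(4).tolist() for z in (.066,.058,.054,.024)])
```

```text
wrist1 med [[0.37531062 0.28062984]] small [[0.60608663 0.13225678]]
[ 301   87   46   48 1747] [323.6 110.6] [[[0.4688, -0.0082]], [[0.4686, -0.0101]], [[0.4686, -0.0111]], [[0.4679, -0.0182]]]
[396 112  35  14 200] [412.1 120.1] [[[0.4573, -0.123]], [[0.4569, -0.1274]], [[0.4566, -0.1295]], [[0.4551, -0.1459]]]
[396 128  23  14 107] [404.3 134.2] [[[0.4393, -0.1159]], [[0.4385, -0.1201]], [[0.4381, -0.1222]], [[0.4351, -0.1379]]]
[102 166  33  32 802] [117.9 181.8] [[[0.3746, 0.2678]], [[0.3724, 0.2718]], [[0.3713, 0.2737]], [[0.3631, 0.2887]]]
[289 260  47  14 423] [317.  266.4] [[[0.2419, -0.0153]], [[0.2369, -0.0174]], [[0.2343, -0.0184]], [[0.2155, -0.0261]]]
```

View pics/cups1.png

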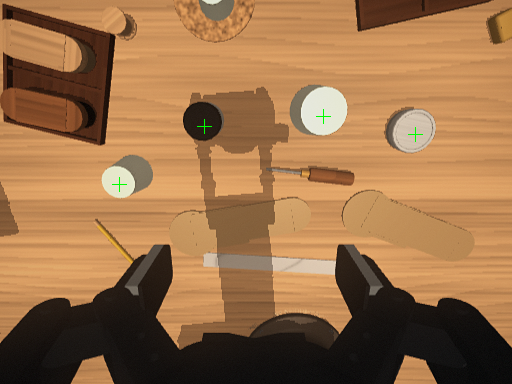

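Marks are near the targets. The wrist view gives the large cup foot at (324,111), the medium at (118,182), the jar cap at (202,120) and the tin at (411,131). I'll measure the small cup from closer, then nest the medium cup.

Run:
```python
from h import *
d=eyes.get_image("wrist"); print("jar",ray(d,[(202,120)],.048),"tin",ray(d,[(411,131)],.024))
over((.50,.13),0,.25)
d=look("small1",[(.6065,.132,.054)])
im=d["image"]; u=proj(d,[(.6065,.132,.054)])[0]
m=(im.min(2)>150).astype(np.uint8); n,l,s,c=cv2.connectedComponentsWithStats(m)
for i in range(1,n):
    if s[i,4]>60 and np.linalg.norm(c[i]-u)<40: print(u,s[i],c[i],ray(d,[c[i]],.054))
pick((.3724,.2718),0,.018,effort=25)
```

```text
jar [[0.45606067 0.15104834]] tin [[ 0.43983574 -0.14659806]]
[253.10901036  74.77039531] [238  56  33  35 871] [253.84156142  72.69575201] [[0.6086176  0.13119704]]
grip 0.6196659491844215 25.3394513548119 [0.373  0.2722 0.0191]
lifted 0.6205364709054534
```

View pics/small1.png

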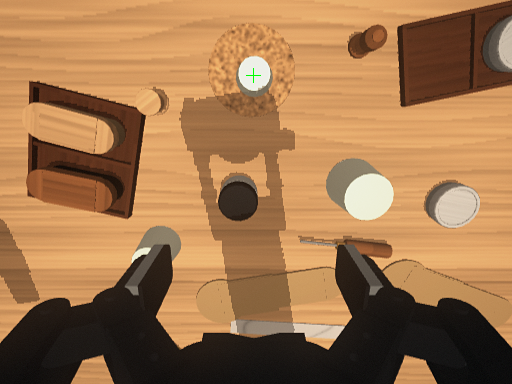

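The small cup's foot is at (254,73), i.e. (0.609, 0.131). The medium cup is gripped. Placing it, then checking.

```bash
python3 - <<'E'
from h import *
place((.6086,.1312),0,.022,open_=.85,up=.055)
env.move_gripper(1.0)
over((.49,.05),0,.25); d=look("med1",[(.6086,.1312,.062),(.4688,-.0082,.066)])
m=(d["image"].min(2)>150).astype(np.uint8); n,l,s,c=cv2.connectedComponentsWithStats(m)
for i in range(1,n):
    if s[i,4]>300: print(s[i],c[i],ray(d,[c[i]],.062),ray(d,[c[i]],.066))
d=eyes.get_image("scene"); u=proj(d,[(.6086,.1312,.062)])[0].astype(int); print(u)
cv2.imwrite("pics/med1s.png",cv2.resize(d["image"][max(u[1]-60,0):u[1]+80,u[0]-80:u[0]+80,::-1],None,fx=3,fy=3))
E
python3 -c "
import cv2,numpy as np
a=cv2.imread('pics/med1.png');b=cv2.imread('pics/med1s.png');a=a[:260,140:460];b=cv2.resize(b,None,fx=.9,fy=.9)
h=max(a.shape[0],b.shape[0]);cv2.imwrite('pics/c1.png',np.hstack([cv2.copyMakeBorder(x,0,h-x.shape[0],0,0,0) for x in(a,b)]))"
```

```text
hit True [0.6082 0.1312 0.0232] want 0.022
t 19.8167
[ 430    2   54   60 2236] [455.43291592  31.65966011] [[ 0.63898543 -0.15865758]] [[ 0.63811364 -0.15611921]]
[ 157   41   43   48 1599] [178.10694184  64.83302064] [[0.60755961 0.13164541]] [[0.60706883 0.13066411]]
[ 279  166   49   48 1836] [302.69498911 189.51906318] [[ 0.46803834 -0.00907604]] [[ 0.46923913 -0.00835122]]
[ 378  180   45   42 1384] [399.78395954 200.66546243] [[ 0.45364948 -0.1296351 ]] [[ 0.45502472 -0.1274486 ]]
[261 320  84  18 946] [302.         328.23044397] [[ 0.25941602 -0.01888765]] [[ 0.26314617 -0.01804387]]
[285 246]
```

View pics/c1.png

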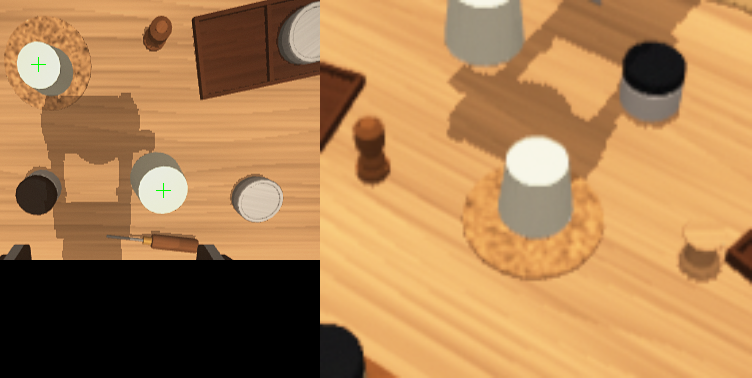

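The medium cup sits fully down on the cork (foot at its mark, upright in the scene view). Now the large cup.

Run:
```python
from h import *
pick((.4690,-.0084),0,.022,effort=25,lift=.15)
place((.6078,.1315),0,.026,open_=1.0,up=.06,via=.15)
over((.52,-.13),0,.25); d=look("tin1",[(.4398,-.1466,.024),(.6391,-.1399,.012),(.6078,.1315,.07)])
```

```text
grip 0.7719881517896462 26.42236249308553 [ 0.4701 -0.0086  0.0235]
lifted 0.7710009063929706
hit True [0.6075 0.1315 0.0276] want 0.026
t 27.8917
```

View pics/tin1.png

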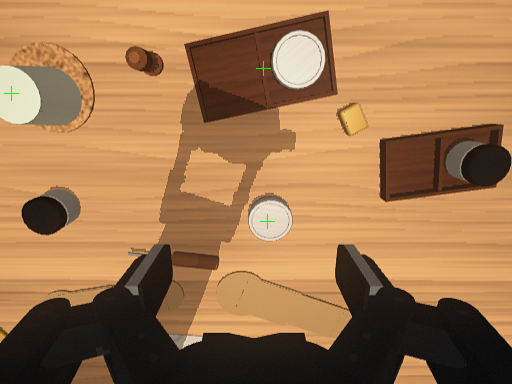

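The large cup's foot shows at its mark. Tin is at (270,219), the tin tray's free bay at about (231,77), the jar tray's free bay at about (411,166) and the jar cap at (44,214).

Run:
```python
from h import *
d=eyes.get_image("wrist")
print("tin",ray(d,[(270,219)],.024),"jar",ray(d,[(44,214)],.048),"large",ray(d,[(12,93)],.070))
def rot(a): a=np.radians(a); return np.array([[np.cos(a),-np.sin(a)],[np.sin(a),np.cos(a)]])
for k,c,z,o in (("tin",[(185,43),(328,12),(337,94),(203,122)],.010,.0425),("jar",[(380,140),(501,124),(503,184),(381,201)],.012,.03625)):
    w=ray(d,c,z); ya=w[0]+w[3]-w[1]-w[2]; a=np.degrees(np.arctan2(-ya[0],ya[1]))
    print(k,w.mean(0),a,np.linalg.norm(w-np.roll(w,-1,0),axis=1).round(3),"bay",w.mean(0)+rot(a)@[0,o])
print(ray(d,[(231,77)],.012),ray(d,[(411,166)],.018))
```

```text
tin [[ 0.44272334 -0.15117929]] jar [[0.45936042 0.14543215]] large [[0.60758294 0.13114191]]
tin [ 0.63737621 -0.13895377] 11.166990732262049 [0.174 0.093 0.176 0.094] bay [ 0.62914527 -0.09725843]
jar [ 0.51989961 -0.38259015] 8.18021839382063 [0.156 0.085 0.168 0.087] bay [ 0.5147417  -0.34670898]
[[ 0.62859014 -0.0997794 ]] [[ 0.51740877 -0.33943664]]
```

Run:
```python
from h import *
pick((.441,-.151),-79,.004,effort=35)
place((.629,-.098),-79,.009,open_=1.0,up=.03)
over((.50,-.17),0,.22); look("tin2")
```

```text
grip 0.7366886087228538 37.461748123168945 [ 0.4417 -0.1513  0.0051]
lifted 0.7308407529113056
hit True [ 0.6282 -0.0979  0.01  ] want 0.009
t 36.5
```

View pics/tin2.png

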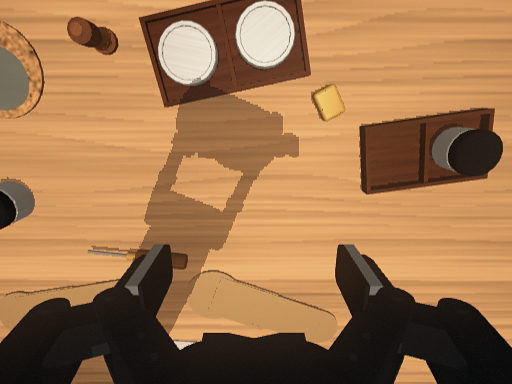

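The tin lies in its bay, centred near (188,52). Now the jar.

Run:
```python
from h import *
d=eyes.get_image("wrist"); print(ray(d,[(395,154)],.014), "tin",ray(d,[(188,52)],.029))
pick((.456,.149),-82,.016,effort=45,lift=.15)
place((.515,-.344),-82,.021,open_=.85,up=.03,via=.15,slow=.03,F=4)
env.move_gripper(1.0)
over((.42,-.33),0,.25); look("jar2")
```

```text
[[ 0.51761661 -0.34360715]] tin [[ 0.62938374 -0.09920657]]Traceback (most recent call last):
  File "<stdin>", line 3, in <module>
  File "h.py", line 21, in pick
    over(xy,yaw,max(z+.08,.12)); env.line_to([*xy,z],speed=.12); env.move_gripper(0.0,effort)
    ~~~~^^^^^^^^^^^^^^^^^^^^^^^
  File "h.py", line 14, in over
    def over(xy,yawdeg,z=0.2): env.movep([xy[0],xy[1],z],[PI,0,np.radians(yawdeg)])
                               ~~~~~~~~~^^^^^^^^^^^^^^^^^^^^^^^^^^^^^^^^^^^^^^^^^^^
cell.Unreachable: the arm cannot take that pose within its joint ranges
```

That yaw runs the last joint out of range, so I'll use the half-turn equivalent. Nothing moved.

Run:
```python
from h import *
pick((.456,.149),98,.016,effort=45,lift=.15)
place((.516,-.344),98,.021,open_=.85,up=.03,via=.15,slow=.03,F=4)
env.move_gripper(1.0)
over((.42,-.33),0,.25); look("jar2")
```

```text
grip 0.599866847364027 46.917253732681274 [0.4566 0.1492 0.017 ]
lifted 0.5970414395855572
hit True [ 0.5156 -0.3437  0.022 ] want 0.021
t 46.5583
```

View pics/jar2.png

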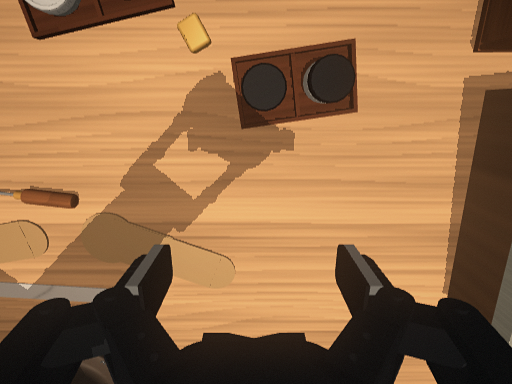

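The jar stands in its bay at (264,86). Final check of the brush and the nest.

Run:
```python
from h import *
over((.36,.30),30,.25); a=eyes.get_image("wrist")["image"][:260]
d=eyes.get_image("scene"); b=cv2.resize(d["image"][190:350,210:480],(432,256)); 
b=cv2.copyMakeBorder(b,0,4,0,0,0); cv2.imwrite("pics/fin.png",cv2.resize(np.vstack([a[:, :432],b])[:,:,::-1],None,fx=1.1,fy=1.1))
```

```text
(no output)
```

View pics/fin.png

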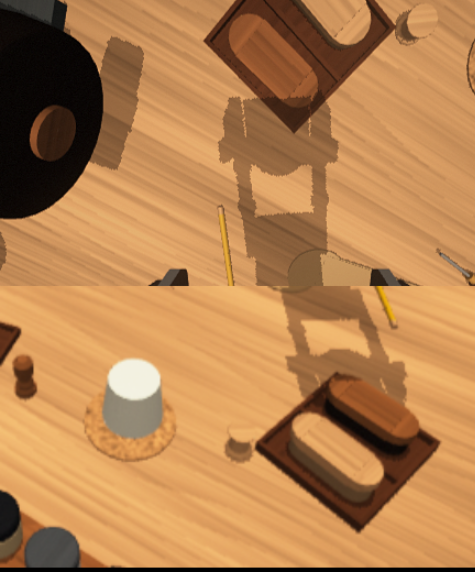

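The brush lies flat in the near lane. The large cup stands upright on the cork, and its release height was exactly the cork's 4 mm above its pick height.

Run:
```python
from h import *
env.hold(.3); print(env.finish_job(), env.read_state()["t"])
```

```text
the job is handed in; nothing more can be done
the job is handed in; nothing more can be done
```

I handed the job in at about 48 s on the robot's clock (limit 122 s); in the last pictures the jar, tin and brush sit in the free bays of their own trays and the cups are nested on the cork, but the hand-in returned no verdict.

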